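# Lay out a lettering kit by length on the tool board

## Task

Set out the lettering tools on the wooden board in order of length, one to each cork pad: the longest on the pad next to the capped ink jar that stands on the board, then shorter and shorter, so that the shortest lies on the pad next to the nib packet. Lay each tool flat along its pad, middle on middle, and leave the ink jar and the packet where they are.

Things in the scene. Friction and masses are not known exactly. Their poses are not given: they have to be found in the camera images.
- pen: slim black dip-pen holder without nib, 171 mm long, 11 mm thick, lying on the table. Origin: middle of its length, on its underside; its y axis runs along it. Grip it across at the middle. (Three of the four tools lie between the board and a closed 200 mm high drawer cabinet, the fourth in front of the paper trimmer, which is under 60 mm high; any tool may be in any of these places.)
- folder: flat ivory-coloured bone folder, 147 mm long, 22 mm wide, 4 mm thick, lying flat. Origin: middle of its underside; its y axis runs along it. Grip it across its width.
- wax: dark red stick of sealing wax, 85 mm long, 11 mm wide and high, lying on the table. Origin: middle of its underside; its y axis runs along it.
- rubber: white eraser in a blue sleeve, 58 mm long, 23 mm wide, 13 mm high, lying flat. Origin: middle of its underside; its y axis runs along it.
- pad_1: one of four identical fixed cork pads, 90 x 26 x 3 mm, in a straight row (72 mm from middle to middle) on a low, dark wooden board (110 x 400 x 6 mm, fixed, lying on the table). Origin: centre of the pad's underside; its x axis runs along the pad's 90 mm length, square to the row; its top is 3 mm above the origin, 9 mm above the table. First of the row, at its left end (+y) as the robot sees it.
- pad_2: one of four identical fixed cork pads, 90 x 26 x 3 mm, in a straight row (72 mm from middle to middle) on a low, dark wooden board (110 x 400 x 6 mm, fixed, lying on the table). Origin: centre of the pad's underside; its x axis runs along the pad's 90 mm length, square to the row; its top is 3 mm above the origin, 9 mm above the table. Second from the left.
- pad_3: one of four identical fixed cork pads, 90 x 26 x 3 mm, in a straight row (72 mm from middle to middle) on a low, dark wooden board (110 x 400 x 6 mm, fixed, lying on the table). Origin: centre of the pad's underside; its x axis runs along the pad's 90 mm length, square to the row; its top is 3 mm above the origin, 9 mm above the table. Third from the left.
- pad_4: one of four identical fixed cork pads, 90 x 26 x 3 mm, in a straight row (72 mm from middle to middle) on a low, dark wooden board (110 x 400 x 6 mm, fixed, lying on the table). Origin: centre of the pad's underside; its x axis runs along the pad's 90 mm length, square to the row; its top is 3 mm above the origin, 9 mm above the table. Fourth, at the right end of the row.
- ink_jar: small ink jar with a black screw cap, 46 mm across, 35 mm high, standing loose on one end of the board, beside either pad_1 or pad_4 (about 65 mm from that pad's middle): it marks the end for the longest tool (a second such jar stands off the board, on the bare table in front of the paper trimmer, and means nothing). Origin: centre of its underside.
- nib_packet: flat kraft-paper packet of nibs, 82 x 60 x 4 mm, lying loose on the other end of the board, its long side along the neighbouring pad: it marks the end for the shortest tool. Origin: centre of its underside.
Things that resemble listed ones, but are neither listed nor needed, are in the scene too. What is shaped like the rubber but green is not meant.

How it is judged:
By the outcome, as a careful person would: the job done as asked, in the order asked, and still so for the second after the job is handed in, with the robot touching nothing.
It also fails if it takes over 106 s, if anything falls off the work surface, if the arm or the gripper's body presses on something with over 40 N, if the wrist force passes 120 N, or if a joint passes its speed limit or range.

## Robot

A 6-joint arm with a two-finger parallel gripper is mounted at the origin on a cart in front of the work surface, level with it; the furniture and walls round the work are solid. World frame = base frame: x ahead of the robot, y to its left, z up, the work surface at z = 0. Lengths are in mm, angles in degrees, forces in N, time in s.
With the tool pointing down it reaches from about 350 to 850 mm from the base axis. Payload 8.1 kg.
Tool frame: the origin (TCP) lies at the very end of the fingers, on their centre line; the grasp point (between the pads) lies 19 mm behind it (r.grip_point_offset is the distance from the TCP to the grasp point, in mm); z points along the fingers, y is the line along which they close (so a half turn about z gives the same grasp; the last joint's range is limited). The gripper opens to 85 mm and grips with 20 to 120 N. Pads are 22 mm wide; open, the fingers measure 114 mm over their backs; the gripper's body (76 mm by 85 mm) begins 54 mm behind the grasp point. The pads swing forward as they close: fully open they stand 13 mm farther back than shut.
Start: joints at [-80.352, 7.471, 85.268, -0, 87.261, -4.893], TCP at [150.671, -580.778, 231.292] pointing down, gripper open.
Joint ranges: [-169.43, 169.43], [-51.17, 129.36], [1.28, 143.12], [-76.62, 256.62], [0, 156.53], [-152.29, 152.29]. Speed limits (degrees/s): [136.94, 136.94, 159.86, 180, 180, 180].

## Interface

Orientations are given as [roll, pitch, yaw] about the fixed x, y, z axes, in that order (R = Rz(yaw) Ry(pitch) Rx(roll)).
In Python, from bench import status, eyes, r gives the robot as it stands.
- The arm moves only by the shell command python3 -m handwheel 'ROWS' [FORCE]. ROWS is a JSON object whose one key "series" holds a list that holds one entry, the list of rows, each a list of 7 numbers: the shift along the tool's x, y, z in cm, then the turn, a rotation vector about the tool's x, y, z in rad, then the opening, from 0 (shut) to 1 (fully open). In form: {"series": [[[tx, ty, tz, rx, ry, rz, claw], ...]]}. A call has 1 to 12 rows; each row is the pose to reach, as a shift and turn from the pose commanded when the call began, along the tool's axes at that moment; what a row does not reach only later rows make up. A row lasts 1/8 s, in which the tool goes at most 62.5 mm and 10.7 degrees, less where a joint would pass 70% of its speed; a pose out of reach is approached as far as the arm can. A call with a gripper value outside its range is refused whole. The fingers move at their own pace and stop on an object; FORCE is the grip in N (left out, the last holds). Time passes only in rows, so rows that repeat a pose let the fingers close. It gives the time, the measured TCP pose, the force, the opening and the grip force at its end, in the units of the state.
- status.sense(): the state, without advancing time (a new reading comes with each control period).
- eyes.snapshot(name): name is "scene" or "top"; returns a dict with "img" (400x640x3 uint8, red, green, blue), "mtx" (3x3 intrinsics, pixels), "R" (3x3) and "t" (3): a world point X has camera coordinates R X + t. Camera axes: x right, y down, z forward; pixel columns grow to the right and rows downward; lengths in mm; the calibration is good to about 2 mm. A picture is of the moment at which its call begins. There is no depth.
- r.hand_in(): hands the job in; it is judged then, once.
The state is a dict: "time": time; "joint_pos": joint angles; "qd": joint speeds; "joint_efforts": joint torques, N m; "tool_pos": TCP position; "tcp_rot": TCP orientation; "ft_force": force on the tool from outside, world axes, zero at the start; "wrist_torque": the same for the moment, N m; "finger_gap": finger opening in mm; "grip_force": force on a finger pad.
Only numpy, scipy, OpenCV 4.12 (cv2) and the standard library are available. Lean on these libraries where they do the work, as an engineer would, in place of code of your own. Each camera call takes 0.05 s, during which the arm holds its last target. There are 200 camera calls.

## Working session

There is one attempt and no reset: what is moved stays moved. The work goes in short steps, Python scripts to look and compute and a shell command to move; the robot and the scene stay as the last step left them, time stands still between calls to the robot, and variables do not carry over. Pictures are saved under pics/ and viewed, at most 14 in all, crops included, and the job is handed in when it is done.

```bash
ls; mkdir -p pics; python3 - <<'E'
from bench import status, eyes, r
import cv2,json
for n in("top","scene"):
    s=eyes.snapshot(n); cv2.imwrite(f"pics/{n}0.png",s["img"][:,:,::-1]); print(n,s["mtx"].tolist(),s["R"].round(4).tolist(),s["t"].round(1).tolist())
print(status.sense())
E
```

```text
pics
top [[386.6746717512019, 0.0, 324.0318859529407], [0.0, 386.6746717512019, 203.27068500292617], [0.0, 0.0, 1.0]] [[0.0133, -0.9999, -0.0095], [-0.9886, -0.0117, -0.1502], [0.1501, 0.0114, -0.9886]] [88.7, 511.2, 1001.7]
scene [[458.99954921155995, 0.0, 314.4769658645711], [0.0, 458.99954921155995, 195.62083378235772], [0.0, 0.0, 1.0]] [[-0.6287, -0.7773, -0.024], [-0.4117, 0.3588, -0.8377], [0.6597, -0.5168, -0.5456]] [394.5, 209.0, 1044.8]
{'time': 0.1, 'joint_pos': array([-8.03513256e+01,  7.51191080e+00,  8.53236918e+01, -1.87205933e-03,
        8.72605884e+01, -4.89489328e+00]), 'qd': array([ 0.08931915, -0.12781024, -0.06137266,  0.06952277, -0.13157656,
        0.0158711 ]), 'joint_efforts': array([ 8.33606246e-04, -5.70950997e+01, -5.01941550e+01, -3.01811733e-04,
        8.13402934e-03,  7.29911790e-06]), 'tool_pos': array([ 150.5779036 , -580.28680578,  230.33129349]), 'tcp_rot': array([-1.79904000e+02, -6.34484545e-03,  1.45436534e+01]), 'ft_force': array([-0.23226275, -0.32289768, -0.83639609]), 'wrist_torque': array([-0.01093388, -0.00414185,  0.01211654]), 'grip_force': 0.0, 'finger_gap': 85.45287399033526}
```

View pics/top0.png

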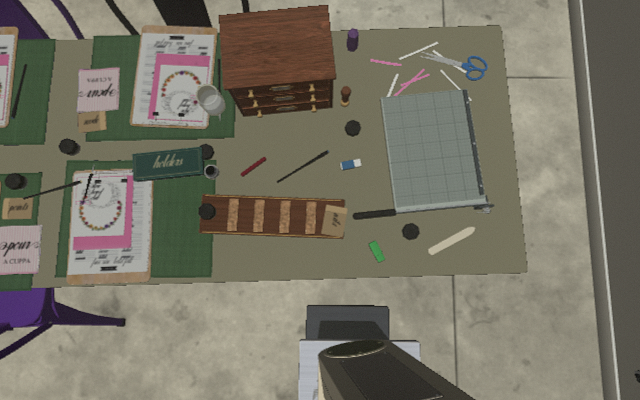

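View pics/scene0.png

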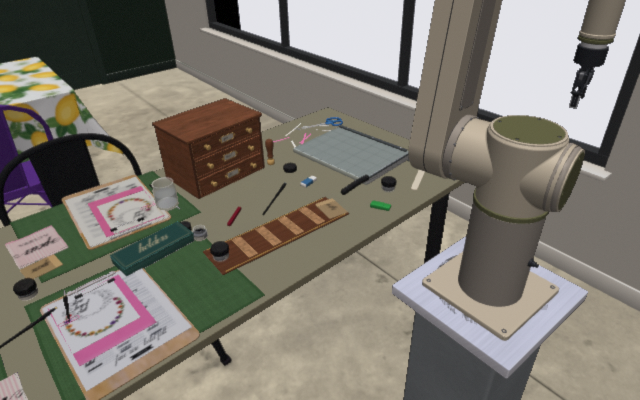

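The top view shows the ink jar on the left end of the board at (207,211), so pad_1 takes the pen. The packet is on the right end at (333,221), so pad_4 takes the rubber.

Candidates by pixel:
- **Pen:** (303,166). Look-alikes are the pens at (18,90) and (50,190) on the left mats and the trimmer handle at (375,213).
- **Wax:** (254,166). No look-alike.
- **Rubber:** white with a blue sleeve at (350,165). The green block at (376,251) is not meant.
- **Folder:** ivory, (452,240). Look-alikes are the white strips at (418,50).
- **Ink jar:** (207,211). Decoys are at (410,231), (352,128), (207,151) and (68,146).

I'll check these in a metric, rectified crop.

```bash
cat > h.py <<'E'
import numpy as np, cv2
from bench import status, eyes, r
def ray(s,u,v,z):
    d=s["R"].T@np.linalg.solve(s["mtx"],[u,v,1.]); c=-s["R"].T@s["t"]
    return c+d*(z-c[2])/d[2]
def proj(s,X):
    p=s["mtx"]@(s["R"]@np.array(X,float)+s["t"]); return p[:2]/p[2]
def rect(s,z,x0,x1,y0,y1,k):
    """map of plane z; k px/mm; image right=-y, up=+x. px=(y1-y)*k, row=(x1-x)*k"""
    w=[(x1,y1),(x1,y0),(x0,y0),(x0,y1)]
    src=np.float32([proj(s,(*p,z)) for p in w]); W,H=(y1-y0)*k,(x1-x0)*k
    M=cv2.getPerspectiveTransform(src,np.float32([(0,0),(W,0),(W,H),(0,H)]))
    return cv2.warpPerspective(s["img"],M,(int(W),int(H)),flags=cv2.INTER_CUBIC)
def blob(s,mask,box,z):
    """centre/angle/size (mm, world) of mask within pixel box u0,v0,u1,v1 of the raw image"""
    u0,v0,u1,v1=box; m=np.zeros(mask.shape,bool); m[v0:v1,u0:u1]=mask[v0:v1,u0:u1]
    v,u=np.nonzero(m)
    P=np.float32([ray(s,a,b,z)[:2] for a,b in zip(u,v)])
    (c,sz,a)=cv2.minAreaRect(P); q=np.linalg.eigh(np.cov(P.T))[1][:,1]
    return np.round(c,1),np.round(sz,1),"mean",P.mean(0).round(1),"yaw of long axis",round(float(np.degrees(np.arctan2(q[1],q[0])))%180,1),len(u)
E
cat > m.py <<'E'
from h import *
s=eyes.snapshot("top"); I=s["img"].astype(int); R,G,B=I[...,0],I[...,1],I[...,2]
lum=I.sum(2)/3
print("pen",blob(s,lum<55,(272,146,334,187),6))
print("wax",blob(s,(R-G>40),(236,152,272,182),6))
print("rub",blob(s,(lum>130)|(B-R>30),(334,154,368,176),10))
print("fold",blob(s,(lum>130),(424,222,482,258),4))
print("pads",*[blob(s,(lum>95)&(R-B>25),b,9) for b in((224,194,243,236),(250,194,269,236),(275,194,295,236),(302,194,321,236))],sep="\n")
a=rect(s,5,330,690,-360,300,1.2); cv2.imwrite("pics/rect.png",a[:,:,::-1])
for n,p in dict(jar=(207,211),jartop=(410,231)).items(): print(n,ray(s,*p,35))
E
python3 m.py
```

```text
pen (array([618.9, 158.3]), array([  8.9, 163.3]), 'mean', array([625.5, 149.9], dtype=float32), 'yaw of long axis', 122.7, 123)
wax (array([619.6, 297.7]), array([ 9.2, 81. ]), 'mean', array([619.6, 297.7], dtype=float32), 'yaw of long axis', 127.6, 93)
rub (array([627.7,  23. ]), array([21.5, 59.5]), 'mean', array([627.8,  22.3], dtype=float32), 'yaw of long axis', 101.8, 158)
fold (array([ 418.6, -253.9]), array([ 21.9, 145.7]), 'mean', array([ 417.6, -252.7], dtype=float32), 'yaw of long axis', 118.5, 403)
pads
(array([480.3, 348.6]), array([110.4,  39.7]), 'mean', array([479.2, 347.8], dtype=float32), 'yaw of long axis', 2.5, 284)
(array([481.3, 276.4]), array([114.9,  39.8]), 'mean', array([478.8, 276. ], dtype=float32), 'yaw of long axis', 1.9, 298)
(array([482.3, 204.7]), array([118. ,  45.2]), 'mean', array([477.7, 204.5], dtype=float32), 'yaw of long axis', 2.8, 305)
(array([486. , 132.7]), array([108.5,  47.2]), 'mean', array([479. , 132.8], dtype=float32), 'yaw of long axis', 0.4, 303)
jar [485.81334098 411.00297803  35.        ]
jartop [ 438.56977478 -135.19294456   35.        ]
```

View pics/rect.png

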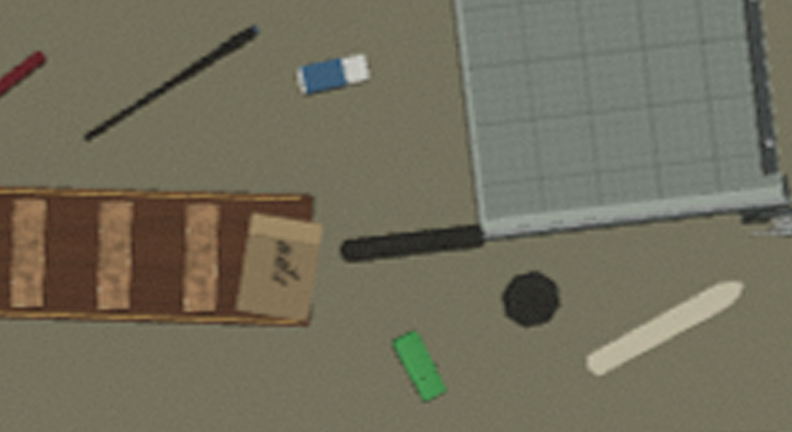

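The crop confirms the choices: pen, white/blue rubber, ivory folder, and the board with cork pads and packet, all with the right sizes. Next I refine the pad poses and plan the first move.

```bash
cat >> h.py <<'E'
from scipy.spatial.transform import Rotation as Ro
def go(*targets):
    """targets (x,y,z,yaw): print shift cm / turn rad in the present tool axes"""
    st=status.sense(); p=st["tool_pos"]; R0=Ro.from_euler("xyz",st["tcp_rot"],degrees=True)
    print("t",round(st["time"],2),"at",p.round(1),st["tcp_rot"].round(1),"F",st["ft_force"].round(1),"gap",round(st["finger_gap"],1),"grip",round(st["grip_force"],1))
    for x,y,z,w in targets:
        d=R0.inv().apply(np.array([x,y,z])-p)/10; q=(R0.inv()*Ro.from_euler("xyz",[180,0,w],degrees=True)).as_rotvec()
        print((x,y,z,w),"->",d.round(2),q.round(3))
E
cat > p.py <<'E'
from h import *
s=eyes.snapshot("top"); k=4
a=rect(s,9,410,550,60,450,k); g=cv2.GaussianBlur(a,(0,0),4).astype(int); L=g.sum(2)/3
m=((L>85)&(g[...,0]-g[...,2]>25)).astype(np.uint8)
m=cv2.morphologyEx(m,cv2.MORPH_OPEN,np.ones((40,40),np.uint8))
for c in cv2.findContours(m,0,1)[0]:
    if cv2.contourArea(c)<8000: continue
    M=cv2.moments(c); cx,cy=M["m10"]/M["m00"],M["m01"]/M["m00"]; rr=cv2.minAreaRect(c)
    print("x %.1f y %.1f"%(550-cy/k,450-cx/k),np.round(np.array(rr[1])/k,1),rr[2])
cv2.imwrite("pics/pads.png",a[::1,:,::-1][:, ::2][::2])
go((418.6,-253.9,150,118.5),(418.6,-253.9,40,118.5))
E
python3 p.py
```

```text
x 466.2 y 80.3 [86.  41.7] 90.0
x 474.7 y 132.1 [27.3 89.4] 1.7357046604156494
x 476.6 y 204.1 [27.2 89.4] 1.4320961236953735
x 478.4 y 275.9 [26.8 89.8] 1.5911403894424438
x 480.3 y 347.8 [26.5 89.7] 0.9391909241676331
t 0.2 at [ 150.6 -580.5  230.7] [-179.9   -0.    14.5] F [-0.3  0.4 -0.8] gap 85.2 grip 0.0
(418.6, -253.9, 150, 118.5) -> [ 34.14 -24.87   8.1 ] [-1.000e-03 -1.000e-03 -1.814e+00]
(418.6, -253.9, 40, 118.5) -> [ 34.14 -24.86  19.1 ] [-1.000e-03 -1.000e-03 -1.814e+00]
```

View pics/pads.png

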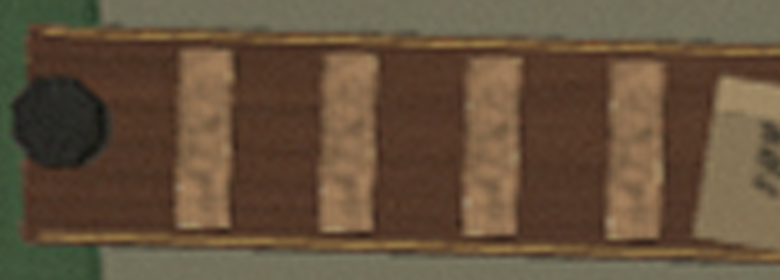

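Pads match the given size (27x90 mm) and 72 mm spacing. The row yaw is about -1.5°, so the tools get laid at 178.5°. I go to the folder first.

```bash
python3 -m handwheel '{"series": [[[34.14,-24.87,12,0,0,-1.814,0.5],[34.14,-24.87,12,0,0,-1.814,0.5],[34.14,-24.87,12,0,0,-1.814,0.5],[34.14,-24.87,12,0,0,-1.814,0.5],[34.14,-24.87,12,0,0,-1.814,0.5],[34.14,-24.87,12,0,0,-1.814,0.5],[34.14,-24.87,12,0,0,-1.814,0.5],[34.14,-24.87,12,0,0,-1.814,0.5],[34.14,-24.87,12,0,0,-1.814,0.5],[34.14,-24.87,12,0,0,-1.814,0.5],[34.14,-24.87,17,0,0,-1.814,0.5],[34.14,-24.87,17,0,0,-1.814,0.5]]]}' 60; python3 -c "
from h import *
go((418.6,-253.9,2,118.5))"
```

```text
time: 1.7
tool_pos: [415.7, -252.0, 57.6]
tcp_rot: [-179.8, -0.4, 118.5]
ft_force: [-0.7, -0.3, -0.2]
finger_gap: 42.8
grip_force: 0.0
t 1.7 at [ 415.7 -252.    57.6] [-179.8   -0.4  118.5] F [-0.7 -0.3 -0.2] gap 42.8 grip 0.0
(418.6, -253.9, 2, 118.5) -> [-0.34  0.18  5.56] [-0.003 -0.007 -0.   ]
```

```bash
python3 -m handwheel '{"series": [[[0,0,3.5,0,0,0,0.5],[0,0,3.5,0,0,0,0.5],[0,0,3.5,0,0,0,0.5],[0,0,3.5,0,0,0,0.5]]]}'; python3 -c "
from h import *
go((418.6,-253.9,2,118.5))"
```

```text
time: 2.2
tool_pos: [419.8, -255.2, 28.3]
tcp_rot: [179.9, 0.1, 118.5]
ft_force: [-0.2, -0.1, -0.1]
finger_gap: 42.7
grip_force: 0.0
t 2.2 at [ 419.8 -255.2   28.3] [1.799e+02 1.000e-01 1.185e+02] F [-0.2 -0.1 -0.1] gap 42.7 grip 0.0
(418.6, -253.9, 2, 118.5) -> [ 0.18 -0.05  2.63] [ 0.001  0.003 -0.   ]
```

```bash
python3 -m handwheel '{"series": [[[0,0,2,0,0,0,0.45],[0,0,2.4,0,0,0,0.45],[0,0,2.4,0,0,0,0.45],[0,0,2.4,0,0,0,0.45]]]}'; python3 -c "
from h import *
go((418.6,-253.9,2,118.5))
s=eyes.snapshot('scene'); cv2.imwrite('pics/f1.png',cv2.resize(s['img'][120:240,340:500,::-1],None,fx=4,fy=4))"
```

```text
time: 2.7
tool_pos: [419.2, -254.7, 3.2]
tcp_rot: [180.0, 0.1, 118.5]
ft_force: [-0.1, 0.1, 0.9]
finger_gap: 38.6
grip_force: 0.0
t 2.7 at [ 419.2 -254.7    3.2] [1.800e+02 1.000e-01 1.185e+02] F [-0.1  0.1  0.9] gap 38.6 grip 0.0
(418.6, -253.9, 2, 118.5) -> [ 0.1  -0.01  0.12] [ 0.     0.001 -0.   ]
```

View pics/f1.png

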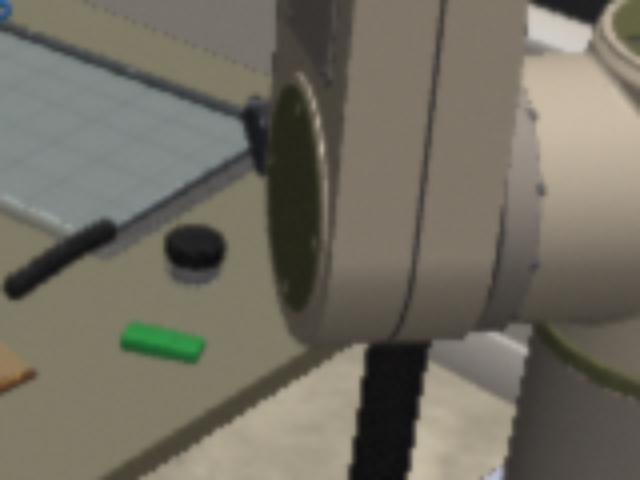

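The arm blocks the view of the folder, so force and gap will tell. I lower 2 mm more and close.

```bash
python3 -m handwheel '{"series": [[[0.05,0,0.2,0,0,0,0.35],[0.05,0,0.2,0,0,0,0.1],[0.05,0,0.2,0,0,0,0.1],[0.05,0,0.2,0,0,0,0.1],[0.05,0,0.2,0,0,0,0.1]]]}' 60; python3 -c "
from h import *
go((418.6,-253.9,2,118.5))"
```

```text
time: 3.38
tool_pos: [418.6, -254.0, 0.6]
tcp_rot: [180.0, 0.0, 118.5]
ft_force: [-1.6, 1.3, 5.4]
finger_gap: 18.4
grip_force: 59.2
t 3.38 at [ 418.6 -254.     0.6] [180.    0.  118.5] F [-1.6  1.3  5.4] gap 18.4 grip 59.2
(418.6, -253.9, 2, 118.5) -> [ 0.01 -0.   -0.14] [ 0.  0. -0.]
```

```bash
python3 -m handwheel '{"series": [[[0,0,-4,0,0,0,0.1],[0,0,-9,0,0,0,0.1],[0,0,-9,0,0,0,0.1],[0,0,-9,0,0,0,0.1]]]}'; python3 -c "
from h import *
go((478.4,275.9,90,178.5))
s=eyes.snapshot('top'); cv2.imwrite('pics/f2.png',cv2.resize(s['img'][160:300,360:520,::-1],None,fx=4,fy=4))"
```

```text
time: 3.88
tool_pos: [418.2, -253.7, 89.7]
tcp_rot: [-180.0, -0.0, 118.5]
ft_force: [-0.0, -0.0, -0.6]
finger_gap: 18.5
grip_force: 59.0
t 3.88 at [ 418.2 -253.7   89.7] [-180.    -0.   118.5] F [-0.  -0.  -0.6] gap 18.5 grip 59.0
(478.4, 275.9, 90, 178.5) -> [ 4.368e+01  3.054e+01 -2.000e-02] [ 0.    -0.    -1.048]
```

View pics/f2.png

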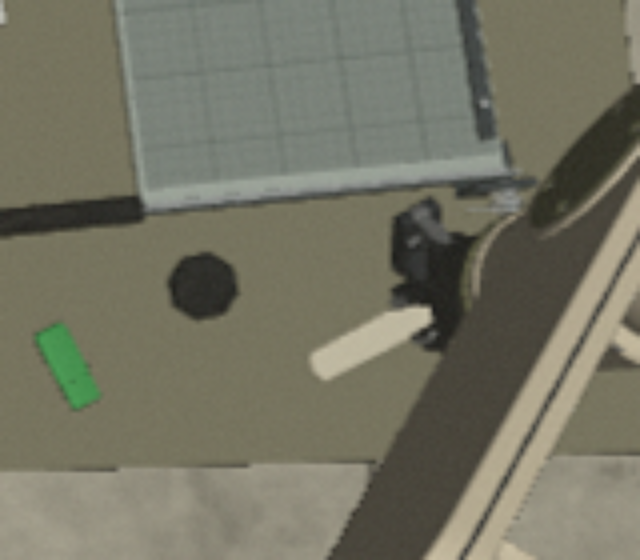

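The folder is lifted and held (visible left end around top pixel (440,252)). I carry it to pad_2.

```bash
python3 -m handwheel '{"series": [[[43.68,30.54,0,0,0,-1.048,0.1],[43.68,30.54,0,0,0,-1.048,0.1],[43.68,30.54,0,0,0,-1.048,0.1],[43.68,30.54,0,0,0,-1.048,0.1],[43.68,30.54,0,0,0,-1.048,0.1],[43.68,30.54,0,0,0,-1.048,0.1],[43.68,30.54,0,0,0,-1.048,0.1],[43.68,30.54,0,0,0,-1.048,0.1],[43.68,30.54,0,0,0,-1.048,0.1],[43.68,30.54,0,0,0,-1.048,0.1],[43.68,30.54,0,0,0,-1.048,0.1],[43.68,30.54,3,0,0,-1.048,0.1]]]}'; python3 -c "
from h import *
go((478.4,275.9,10,178.5))"
```

```text
time: 5.42
tool_pos: [480.5, 275.2, 61.8]
tcp_rot: [179.9, 0.2, 178.4]
ft_force: [0.2, -0.3, 0.1]
finger_gap: 18.2
grip_force: 59.0
t 5.42 at [480.5 275.2  61.8] [179.9   0.2 178.4] F [ 0.2 -0.3  0.1] gap 18.2 grip 59.0
(478.4, 275.9, 10, 178.5) -> [0.23 0.05 5.18] [ 0.002  0.004 -0.001]
```

```bash
python3 -m handwheel '{"series": [[[0,0,4,0,0,0,0.1],[0,0,4,0,0,0,0.1],[0,0,4,0,0,0,0.1],[0,0,4,0,0,0,0.1],[0,0,4,0,0,0,0.1]]]}'; python3 -c "
from h import *
go((478.4,275.9,10,178.5))
s=eyes.snapshot('scene'); cv2.imwrite('pics/f3.png',cv2.resize(s['img'][170:290,190:350,::-1],None,fx=4,fy=4))"
```

```text
time: 6.05
tool_pos: [479.8, 276.1, 21.9]
tcp_rot: [179.9, 0.1, 178.5]
ft_force: [0.2, 0.5, -0.8]
finger_gap: 18.2
grip_force: 59.0
t 6.05 at [479.8 276.1  21.9] [1.799e+02 1.000e-01 1.785e+02] F [ 0.2  0.5 -0.8] gap 18.2 grip 59.0
(478.4, 275.9, 10, 178.5) -> [ 0.14 -0.02  1.19] [0.001 0.002 0.   ]
```

View pics/f3.png

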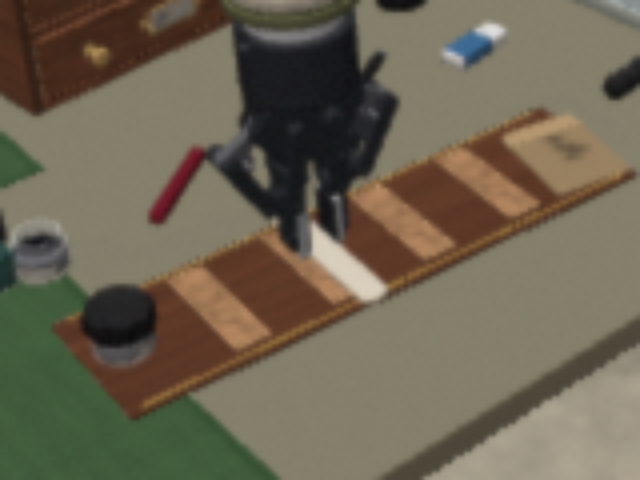

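The folder sits level above pad_2. I lower it.

```bash
python3 -m handwheel '{"series": [[[0.05,0,0.6,0,0,0,0.1],[0.05,0,1.0,0,0,0,0.1],[0.05,0,1.0,0,0,0,0.1],[0.05,0,1.0,0,0,0,0.1]]]}'; python3 -c "
from h import *
go((478.4,275.9,9.6,178.5))"
```

```text
time: 6.6
tool_pos: [477.9, 275.6, 9.9]
tcp_rot: [-180.0, -0.0, 178.5]
ft_force: [0.1, 0.2, -0.6]
finger_gap: 18.2
grip_force: 59.0
t 6.6 at [477.9 275.6   9.9] [-180.    -0.   178.5] F [ 0.1  0.2 -0.6] gap 18.2 grip 59.0
(478.4, 275.9, 9.6, 178.5) -> [-0.05  0.03  0.03] [-0.    -0.001  0.001]
```

```bash
python3 -m handwheel '{"series": [[[0,0,0.02,0,0,0,0.3],[0,0,0,0,0,0,0.4],[0,0,0,0,0,0,0.4],[0,0,-3,0,0,0,0.4],[0,0,-9,0,0,0,0.4],[0,0,-9,0,0,0,0.4],[0,0,-9,0,0,0,0.4],[0,0,-9,0,0,0,0.4]]]}'; python3 -c "
from h import *
go((620.5,157.7,50,122.6))"
```

```text
time: 7.6
tool_pos: [477.0, 275.2, 98.7]
tcp_rot: [-179.9, -0.1, 178.5]
ft_force: [0.1, -0.5, -0.2]
finger_gap: 34.4
grip_force: 0.0
t 7.6 at [477.  275.2  98.7] [-1.799e+02 -1.000e-01  1.785e+02] F [ 0.1 -0.5 -0.2] gap 34.4 grip 0.0
(620.5, 157.7, 50, 122.6) -> [-14.66 -11.37   4.85] [-0.002 -0.002  0.976]
```

```bash
python3 -m handwheel '{"series": [[[-14.6,-11.3,0,0,0,0.976,0.4],[-14.6,-11.3,0,0,0,0.976,0.4],[-14.6,-11.3,0,0,0,0.976,0.4],[-14.6,-11.3,2,0,0,0.976,0.4],[-14.6,-11.3,5,0,0,0.976,0.4],[-14.6,-11.3,5,0,0,0.976,0.4],[-14.6,-11.3,5,0,0,0.976,0.4],[-14.6,-11.3,5,0,0,0.976,0.4],[-14.6,-11.3,5,0,0,0.976,0.4]]]}'; python3 -c "
from h import *
go((620.5,157.7,3,122.6))
s=eyes.snapshot('top');I=s['img'].astype(int).sum(2)/3
cv2.imwrite('pics/f4.png',rect(s,9,400,560,0,450,1.5)[:,:,::-1]) 
a=rect(s,13,410,550,240,312,4).astype(int); m=(a[...,2]>125).astype(np.uint8)
c=max(cv2.findContours(m,0,1)[0],key=cv2.contourArea); q=cv2.minAreaRect(c); print('folder',550-q[0][1]/4,312-q[0][0]/4,np.array(q[1])/4,q[2])"
```

```text
time: 8.72
tool_pos: [621.4, 159.1, 50.7]
tcp_rot: [180.0, 0.0, 122.6]
ft_force: [0.8, 0.9, -0.4]
finger_gap: 34.2
grip_force: 0.0
t 8.72 at [621.4 159.1  50.7] [180.    0.  122.6] F [ 0.8  0.9 -0.4] gap 34.2 grip 0.0
(620.5, 157.7, 3, 122.6) -> [-0.06 -0.15  4.77] [0.001 0.    0.001]
folder 480.20792388916016 278.11545181274414 [141.11419678  21.40085411] 86.57258605957031
```

View pics/f4.png

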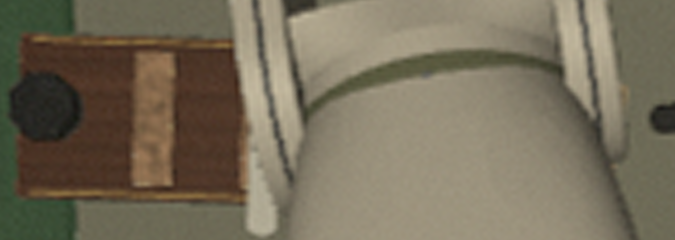

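The arm hides most of pad_2, so I'll check the folder later. I go down on the pen.

```bash
python3 -m handwheel '{"series": [[[-0.03,-0.08,3,0,0,0,0.4],[-0.03,-0.08,4.75,0,0,0,0.4],[-0.03,-0.08,4.75,0,0,0,0.4],[-0.03,-0.08,4.75,0,0,0,0.4],[-0.03,-0.08,4.75,0,0,0,0],[-0.03,-0.08,4.75,0,0,0,0],[-0.03,-0.08,4.75,0,0,0,0],[-0.03,-0.08,4.75,0,0,0,0],[-0.03,-0.08,4.75,0,0,0,0]]]}' 50; python3 -c "
from h import *
go((480.3,347.8,90,178.5))"
```

```text
time: 9.9
tool_pos: [621.4, 158.5, 3.9]
tcp_rot: [179.9, 0.0, 122.6]
ft_force: [-1.0, 0.7, 5.2]
finger_gap: 7.6
grip_force: 49.7
t 9.9 at [621.4 158.5   3.9] [179.9   0.  122.6] F [-1.   0.7  5.2] gap 7.6 grip 49.7
(480.3, 347.8, 90, 178.5) -> [23.55 -1.67 -8.63] [ 0.001  0.001 -0.976]
```

Pen held (gap biased about -3.5 mm, as with the folder). I lift it and carry it to pad_1.

```bash
python3 -m handwheel '{"series": [[[0,0,-4,0,0,0,0],[0,0,-9,0,0,0,0],[23.55,-1.67,-9,0,0,-0.976,0],[23.55,-1.67,-9,0,0,-0.976,0],[23.55,-1.67,-9,0,0,-0.976,0],[23.55,-1.67,-9,0,0,-0.976,0],[23.55,-1.67,-9,0,0,-0.976,0],[23.55,-1.67,-9,0,0,-0.976,0],[23.55,-1.67,-7,0,0,-0.976,0],[23.55,-1.67,-4,0,0,-0.976,0],[23.55,-1.67,-4,0,0,-0.976,0],[23.55,-1.67,-4,0,0,-0.976,0]]]}'; python3 -m handwheel '{"series": [[[0,0,0,0,0,0,0],[0,0,0,0,0,0,0]]]}'; python3 -c "
from h import *
go((480.3,347.8,13.2,178.5))
s=eyes.snapshot('scene'); cv2.imwrite('pics/p3.png',cv2.resize(s['img'][170:290,190:350,::-1],None,fx=4,fy=4))"
```

```text
time: 11.4
tool_pos: [479.7, 347.5, 42.7]
tcp_rot: [-180.0, -0.0, 178.5]
ft_force: [0.4, -0.2, 0.6]
finger_gap: 7.6
grip_force: 49.0
time: 11.65
tool_pos: [480.5, 348.1, 44.0]
tcp_rot: [179.9, 0.1, 178.5]
ft_force: [-0.7, -0.9, 0.3]
finger_gap: 7.5
grip_force: 49.0
t 11.65 at [480.5 348.1  44. ] [1.799e+02 1.000e-01 1.785e+02] F [-0.7 -0.9  0.3] gap 7.5 grip 49.0
(480.3, 347.8, 13.2, 178.5) -> [ 0.02 -0.03  3.08] [0.001 0.002 0.   ]
```

View pics/p3.png

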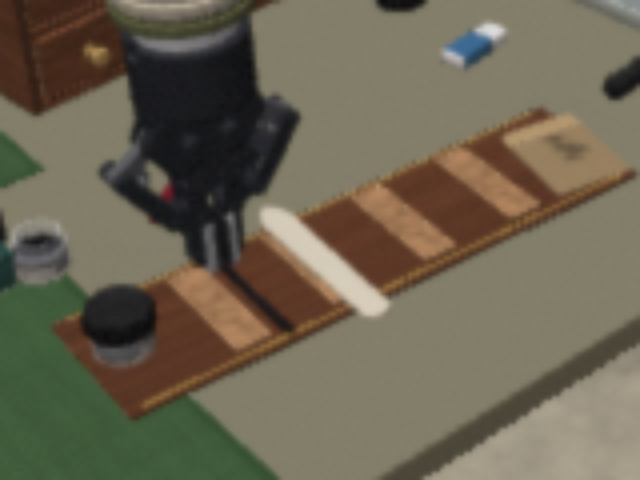

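```bash
python3 -m handwheel '{"series": [[[0,0,2,0,0,0,0],[0,0,3.05,0,0,0,0],[0,0,3.05,0,0,0,0],[0,0,3.05,0,0,0,0],[0,0,3.05,0,0,0,0]]]}'; python3 -c "
from h import *
go((480.3,347.8,12.9,178.5))"
```

```text
time: 12.32
tool_pos: [479.3, 347.5, 11.6]
tcp_rot: [-180.0, -0.0, 178.5]
ft_force: [0.4, -0.1, 0.7]
finger_gap: 7.3
grip_force: 54.5
t 12.32 at [479.3 347.5  11.6] [-180.    -0.   178.5] F [ 0.4 -0.1  0.7] gap 7.3 grip 54.5
(480.3, 347.8, 12.9, 178.5) -> [-0.09  0.04 -0.13] [-0.    -0.001  0.   ]
```

```bash
python3 -m handwheel '{"series": [[[-0.05,0,-0.05,0,0,0,0.15],[-0.05,0,-0.05,0,0,0,0.28],[-0.05,0,-0.05,0,0,0,0.28],[0,0,-3,0,0,0,0.28],[0,0,-9,0,0,0,0.28],[0,0,-9,0,0,0,0.28],[0,0,-9,0,0,0,0.28]]]}'; python3 -c "
from h import *
go((619.6,297.7,50,127.6),(619.6,297.7,100,127.6))"
```

```text
time: 13.2
tool_pos: [479.9, 347.8, 102.6]
tcp_rot: [180.0, 0.0, 178.5]
ft_force: [0.1, -1.0, -0.6]
finger_gap: 23.7
grip_force: 0.0
t 13.2 at [479.9 347.8 102.6] [180.    0.  178.5] F [ 0.1 -1.  -0.6] gap 23.7 grip 0.0
(619.6, 297.7, 50, 127.6) -> [-14.09  -4.65   5.27] [0.001 0.001 0.889]
(619.6, 297.7, 100, 127.6) -> [-14.09  -4.65   0.27] [0.001 0.001 0.889]
```

```bash
python3 -m handwheel '{"series": [[[-14.1,-4.65,0,0,0,0.889,0.4],[-14.1,-4.65,0,0,0,0.889,0.4],[-14.1,-4.65,0,0,0,0.889,0.4],[-14.1,-4.65,2,0,0,0.889,0.4],[-14.1,-4.65,5,0,0,0.889,0.4],[-14.1,-4.65,5,0,0,0.889,0.4],[-14.1,-4.65,5,0,0,0.889,0.4],[-14.1,-4.65,5,0,0,0.889,0.4],[-14.1,-4.65,5,0,0,0.889,0.4]]]}'; python3 -c "
from h import *
go((619.6,297.7,3,127.6))
s=eyes.snapshot('scene');cv2.imwrite('pics/w1.png',cv2.resize(s['img'][170:290,190:350,::-1],None,fx=4,fy=4))
for n,e in dict(pad1=(435.3,349),).items(): pass
a=rect(s,13,390,560,230,312,4); cv2.imwrite('pics/w2.png',a[:,:,::-1])
m=(a[...,2]>115).astype(np.uint8); c=max(cv2.findContours(m,0,1)[0],key=cv2.contourArea); q=cv2.minAreaRect(c); print('folder',560-q[0][1]/4,312-q[0][0]/4,np.array(q[1])/4,q[2])"
```

```text
time: 14.32
tool_pos: [620.2, 298.0, 53.8]
tcp_rot: [179.9, 0.0, 127.6]
ft_force: [-0.1, 0.6, 0.4]
finger_gap: 34.3
grip_force: 0.0
t 14.32 at [620.2 298.   53.8] [179.9   0.  127.6] F [-0.1  0.6  0.4] gap 34.3 grip 0.0
(619.6, 297.7, 3, 127.6) -> [ 0.02 -0.08  5.08] [0.002 0.001 0.001]
folder 474.98529052734375 274.77561950683594 [ 25.37488556 151.29753113] 2.411029577255249
```

View pics/w1.png

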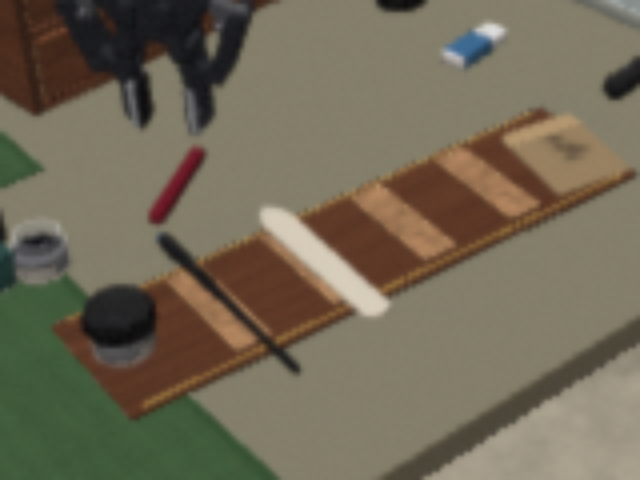

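Pen and folder lie on pads 1 and 2. I'll measure them once the arm clears the top view. Next is the wax.

```bash
python3 -m handwheel '{"series": [[[0,-0.05,3,0,0,0,0.4],[0,-0.05,4.95,0,0,0,0.4],[0,-0.05,4.95,0,0,0,0.4],[0,-0.05,4.95,0,0,0,0.4],[0,-0.05,4.95,0,0,0,0],[0,-0.05,4.95,0,0,0,0],[0,-0.05,4.95,0,0,0,0],[0,-0.05,4.95,0,0,0,0],[0,-0.05,4.95,0,0,0,0]]]}' 50; python3 -c "
from h import *
go((476.6,204.1,90,178.5))"
```

```text
time: 15.5
tool_pos: [619.6, 297.5, 3.6]
tcp_rot: [179.9, 0.0, 127.6]
ft_force: [-0.6, -0.9, 5.7]
finger_gap: 9.2
grip_force: 50.7
t 15.5 at [619.6 297.5   3.6] [179.9   0.  127.6] F [-0.6 -0.9  5.7] gap 9.2 grip 50.7
(476.6, 204.1, 90, 178.5) -> [  1.32 -17.02  -8.66] [ 0.001  0.001 -0.889]
```

```bash
python3 -m handwheel '{"series": [[[0,0,-4,0,0,0,0],[0,0,-9,0,0,0,0],[1.32,-17.02,-9,0,0,-0.889,0],[1.32,-17.02,-9,0,0,-0.889,0],[1.32,-17.02,-9,0,0,-0.889,0],[1.32,-17.02,-9,0,0,-0.889,0],[1.32,-17.02,-9,0,0,-0.889,0],[1.32,-17.02,-7,0,0,-0.889,0],[1.32,-17.02,-4,0,0,-0.889,0],[1.32,-17.02,-4,0,0,-0.889,0],[1.32,-17.02,-4,0,0,-0.889,0],[1.32,-17.02,-4,0,0,-0.889,0]]]}'; python3 -m handwheel '{"series": [[[0,0,0,0,0,0,0],[0,0,0,0,0,0,0]]]}'; python3 -c "
from h import *
go((476.6,204.1,12.8,178.5))"
```

```text
time: 17.0
tool_pos: [477.2, 204.2, 44.3]
tcp_rot: [180.0, 0.1, 178.5]
ft_force: [0.2, 0.4, 0.2]
finger_gap: 9.1
grip_force: 50.1
time: 17.25
tool_pos: [476.5, 204.0, 43.4]
tcp_rot: [180.0, 0.0, 178.5]
ft_force: [-1.0, -0.0, -0.6]
finger_gap: 9.0
grip_force: 50.1
t 17.25 at [476.5 204.   43.4] [180.    0.  178.5] F [-1.  -0.  -0.6] gap 9.0 grip 50.1
(476.6, 204.1, 12.8, 178.5) -> [-0.01  0.01  3.06] [0.    0.001 0.   ]
```

```bash
python3 -m handwheel '{"series": [[[0,0,2,0,0,0,0],[0,0,3.05,0,0,0,0],[0,0,3.05,0,0,0,0],[0,0,3.05,0,0,0,0],[0,0,3.05,0,0,0,0],[0,0,3.05,0,0,0,0.15],[0,0,3.05,0,0,0,0.28],[0,0,3.05,0,0,0,0.28],[0,0,0,0,0,0,0.28],[0,0,-6,0,0,0,0.28],[0,0,-6,0,0,0,0.28],[0,0,-6,0,0,0,0.28]]]}'; python3 -c "
from h import *
go((627.7,22.7,50,101.8),(627.7,22.7,100,101.8))"
```

```text
time: 18.75
tool_pos: [476.3, 204.0, 103.1]
tcp_rot: [180.0, 0.0, 178.5]
ft_force: [0.6, -0.9, 0.3]
finger_gap: 24.3
grip_force: 0.0
t 18.75 at [476.3 204.  103.1] [180.    0.  178.5] F [ 0.6 -0.9  0.3] gap 24.3 grip 0.0
(627.7, 22.7, 50, 101.8) -> [-15.6  -17.73   5.32] [1.000e-03 1.000e-03 1.339e+00]
(627.7, 22.7, 100, 101.8) -> [-15.6  -17.73   0.32] [1.000e-03 1.000e-03 1.339e+00]
```

```bash
python3 -m handwheel '{"series": [[[-15.6,-17.73,0,0,0,1.339,0.55],[-15.6,-17.73,0,0,0,1.339,0.55],[-15.6,-17.73,0,0,0,1.339,0.55],[-15.6,-17.73,0,0,0,1.339,0.55],[-15.6,-17.73,2,0,0,1.339,0.55],[-15.6,-17.73,5,0,0,1.339,0.55],[-15.6,-17.73,5,0,0,1.339,0.55],[-15.6,-17.73,5,0,0,1.339,0.55],[-15.6,-17.73,5,0,0,1.339,0.55],[-15.6,-17.73,5,0,0,1.339,0.55],[-15.6,-17.73,5,0,0,1.339,0.55]]]}'; python3 -c "
from h import *
go((627.7,22.7,4,101.8))
s=eyes.snapshot('top'); cv2.imwrite('pics/t4.png',rect(s,11,380,580,120,430,2.5)[:,:,::-1])"
```

```text
time: 20.12
tool_pos: [627.8, 22.7, 53.2]
tcp_rot: [180.0, 0.0, 101.9]
ft_force: [0.5, -0.5, 0.8]
finger_gap: 47.3
grip_force: 0.0
t 20.12 at [627.8  22.7  53.2] [180.    0.  101.9] F [ 0.5 -0.5  0.8] gap 47.3 grip 0.0
(627.7, 22.7, 4, 101.8) -> [ 0.   -0.01  4.92] [0.001 0.    0.001]
```

View pics/t4.png

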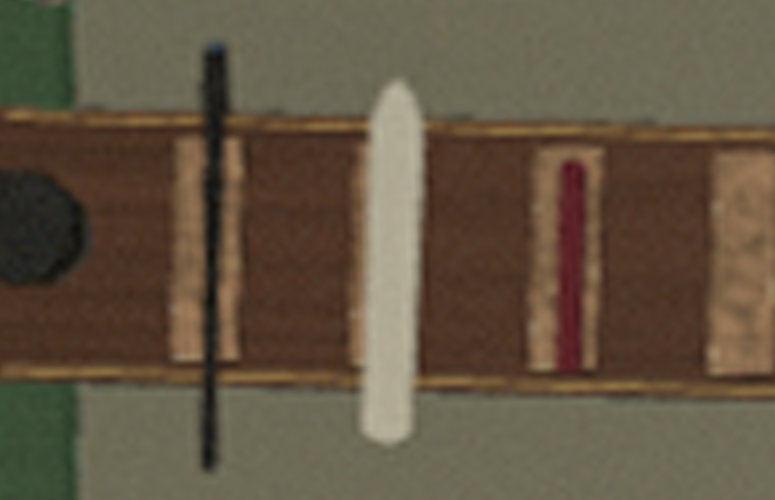

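Relative to their pads, the pen, folder and wax all sit about 2 mm toward -y and 2.5 to 3.5 mm toward -x. That is a consistent camera-to-robot bias of about (+2,+2) mm. I apply it to the rubber and will nudge the others afterwards.

```bash
python3 -c "
from h import *
go((629.7,24.7,4,101.8))"; python3 -m handwheel '{"series": [[[0.15,0.25,3,0,0,0,0.55],[0.15,0.25,4.85,0,0,0,0.55],[0.15,0.25,4.85,0,0,0,0.55],[0.15,0.25,4.85,0,0,0,0.55],[0.15,0.25,4.85,0,0,0,0.1],[0.15,0.25,4.85,0,0,0,0.1],[0.15,0.25,4.85,0,0,0,0.1],[0.15,0.25,4.85,0,0,0,0.1],[0.15,0.25,4.85,0,0,0,0.1]]]}' 40; python3 -c "
from h import *
go((476.7,134.1,90,178.5))"
```

```text
t 20.18 at [627.7  22.7  53.2] [180.    0.  101.9] F [-0.5  0.2 -0.9] gap 46.9 grip 0.0
(629.7, 24.7, 4, 101.8) -> [0.16 0.23 4.92] [0.001 0.    0.001]
time: 21.3
tool_pos: [630.8, 24.5, 5.7]
tcp_rot: [179.9, 0.0, 101.8]
ft_force: [1.0, -0.2, 6.5]
finger_gap: 20.7
grip_force: 39.8
t 21.3 at [630.8  24.5   5.7] [179.9   0.  101.8] F [ 1.  -0.2  6.5] gap 20.7 grip 39.8
(476.7, 134.1, 90, 178.5) -> [ 13.87 -12.82  -8.46] [ 0.002  0.002 -1.339]
```

```bash
python3 -m handwheel '{"series": [[[0,0,-4,0,0,0,0.1],[0,0,-9,0,0,0,0.1],[13.9,-12.8,-9,0,0,-1.339,0.1],[13.9,-12.8,-9,0,0,-1.339,0.1],[13.9,-12.8,-9,0,0,-1.339,0.1],[13.9,-12.8,-9,0,0,-1.339,0.1],[13.9,-12.8,-9,0,0,-1.339,0.1],[13.9,-12.8,-9,0,0,-1.339,0.1],[13.9,-12.8,-9,0,0,-1.339,0.1],[13.9,-12.8,-7,0,0,-1.339,0.1],[13.9,-12.8,-4,0,0,-1.339,0.1],[13.9,-12.8,-4,0,0,-1.339,0.1]]]}'; python3 -m handwheel '{"series": [[[0,0,0,0,0,0,0.1],[0,0,0,0,0,0,0.1],[0,0,0,0,0,0,0.1]]]}'; python3 -c "
from h import *
go((476.7,134.1,14.8,178.5))"
```

```text
time: 22.8
tool_pos: [473.5, 134.1, 42.0]
tcp_rot: [-179.9, -0.3, 178.5]
ft_force: [-1.0, 0.2, -0.1]
finger_gap: 20.7
grip_force: 39.3
time: 23.18
tool_pos: [476.7, 134.6, 45.4]
tcp_rot: [180.0, 0.1, 178.5]
ft_force: [0.1, -0.1, 0.4]
finger_gap: 20.5
grip_force: 39.3
t 23.18 at [476.7 134.6  45.4] [1.800e+02 1.000e-01 1.785e+02] F [ 0.1 -0.1  0.4] gap 20.5 grip 39.3
(476.7, 134.1, 14.8, 178.5) -> [ 0.01 -0.06  3.06] [0.    0.002 0.   ]
```

```bash
python3 -m handwheel '{"series": [[[0,-0.05,2,0,0,0,0.1],[0,-0.05,3.05,0,0,0,0.1],[0,-0.05,3.05,0,0,0,0.1],[0,-0.05,3.05,0,0,0,0.1],[0,-0.05,3.05,0,0,0,0.1],[0,-0.05,3.05,0,0,0,0.3],[0,-0.05,3.05,0,0,0,0.4],[0,-0.05,3.05,0,0,0,0.4],[0,0,0,0,0,0,0.4],[0,0,-6,0,0,0,0.4],[0,0,-6,0,0,0,0.4],[0,0,-6,0,0,0,0.4]]]}'; python3 -c "
from h import *
go((476.3,204,50,178.5),(700,-100,250,178.5))"
```

```text
time: 24.68
tool_pos: [476.1, 134.5, 104.6]
tcp_rot: [180.0, 0.0, 178.5]
ft_force: [-0.6, -0.5, -0.9]
finger_gap: 34.3
grip_force: 0.0
t 24.68 at [476.1 134.5 104.6] [180.    0.  178.5] F [-0.6 -0.5 -0.9] gap 34.3 grip 0.0
(476.3, 204, 50, 178.5) -> [0.16 6.95 5.46] [0.    0.001 0.   ]
(700, -100, 250, 178.5) -> [-23.   -22.87 -14.53] [0.    0.001 0.   ]
```

I move the arm aside and measure all four precisely.

```bash
python3 -m handwheel '{"series": [[[0,-25,-12,0,0,0,0.4],[0,-40,-12,0,0,0,0.4],[0,-40,-12,0,0,0,0.4],[0,-40,-12,0,0,0,0.4],[0,-40,-12,0,0,0,0.4],[0,-40,-12,0,0,0,0.4],[0,-40,-12,0,0,0,0.4],[0,-40,-12,0,0,0,0.4],[0,-40,-12,0,0,0,0.4]]]}'; cat > q.py <<'E'
from h import *
import sys
s=eyes.snapshot("top"); a0=rect(s,10,360,600,60,440,2); cv2.imwrite(sys.argv[1],a0[:,:,::-1]); k=4
P=[(480.3,347.8),(478.4,275.9),(476.6,204.1),(474.7,132.1)]
f=[lambda g:(g.sum(2)/3<60), lambda g:(g.min(2)>115), lambda g:(g[...,0]-g[...,1]>55)&(g[...,1]<70), lambda g:(g[...,2]-g[...,0]>25)|(g.min(2)>120)]
for n,z,(px,py),h,w in zip(("pen","folder","wax","rubber"),(16,13,17,20),P,f,(10,20,14,18)):
    a=rect(s,z,px-105,px+105,py-w,py+w,k); g=cv2.GaussianBlur(a,(0,0),2).astype(int)
    m=cv2.morphologyEx(h(g).astype(np.uint8),cv2.MORPH_CLOSE,np.ones((15,15)))
    c=max(cv2.findContours(m,0,1)[0],key=cv2.contourArea); q=cv2.minAreaRect(c); L=cv2.fitLine(c,2,0,.01,.01).ravel()
    print(n,"dx %.1f dy %.1f"%(105-q[0][1]/k,w-q[0][0]/k),np.round(np.array(q[1])/k,1),"ang",round(float(np.degrees(np.arctan(L[0]/L[1]))),1))
go()
E
python3 q.py pics/all1.png
```

```text
time: 25.8
tool_pos: [464.9, -264.5, 222.4]
tcp_rot: [179.9, -0.1, 178.5]
ft_force: [-1.3, -0.4, 0.1]
finger_gap: 34.1
grip_force: 0.0
pen dx -4.2 dy 0.1 [167.   19.8] ang -0.9
folder dx -3.2 dy -2.8 [ 22.3 146.1] ang -1.9
wax dx -3.5 dy -2.5 [ 6.5 81. ] ang -1.3
rubber dx -2.1 dy -0.6 [58.8 22.8] ang -0.9
t 25.85 at [ 465.1 -264.   222.6] [ 1.799e+02 -1.000e-01  1.786e+02] F [-0.2  0.4  0.3] gap 34.3 grip 0.0
```

View pics/all1.png

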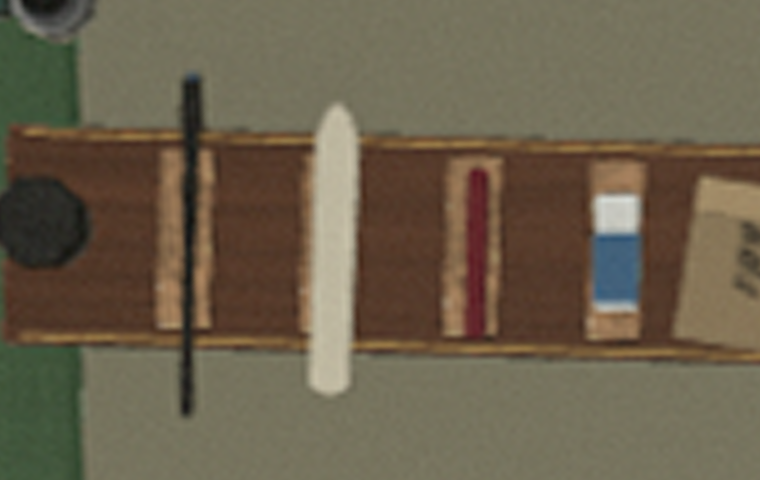

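All four are in the right order, off by 2 to 4 mm. The rubber is fine. I re-grip the wax, folder and pen and nudge each by about (+3,+2) mm, starting with the wax.

```bash
python3 -c "
from h import *
go((476.5,204,60,178.5))"; python3 -m handwheel '{"series": [[[0,46.9,12,0,0,0,0.28],[0,46.9,12,0,0,0,0.28],[0,46.9,12,0,0,0,0.28],[0,46.9,12,0,0,0,0.28],[0,46.9,12,0,0,0,0.28],[0,46.9,12,0,0,0,0.28],[0,46.9,12,0,0,0,0.28],[0,46.9,12,0,0,0,0.28],[0,46.9,16,0,0,0,0.28],[0,46.9,16,0,0,0,0.28],[0,46.9,16,0,0,0,0.28],[0,46.9,16,0,0,0,0.28]]]}'; python3 -c "
from h import *
go((476.5,204,13,178.5))"
```

```text
t 25.85 at [ 465.1 -264.   222.6] [ 1.799e+02 -1.000e-01  1.786e+02] F [-0.2  0.4  0.3] gap 34.3 grip 0.0
(476.5, 204, 60, 178.5) -> [-0.   46.78 16.35] [ 0.002 -0.002  0.001]
time: 27.35
tool_pos: [478.8, 203.5, 66.1]
tcp_rot: [179.9, 0.1, 178.5]
ft_force: [0.1, -0.0, 0.4]
finger_gap: 23.9
grip_force: 0.0
t 27.35 at [478.8 203.5  66.1] [1.799e+02 1.000e-01 1.785e+02] F [ 0.1 -0.   0.4] gap 23.9 grip 0.0
(476.5, 204, 13, 178.5) -> [0.25 0.04 5.31] [ 0.001  0.003 -0.   ]
```

```bash
python3 -m handwheel '{"series": [[[0,0,4,0,0,0,0.28],[0,0,5.05,0,0,0,0.28],[0,0,5.05,0,0,0,0.28],[0,0,5.05,0,0,0,0],[0,0,5.05,0,0,0,0],[0,0,5.05,0,0,0,0],[0,0,4.5,0,0,0,0],[-0.3,0.23,4.5,0,0,0,0],[-0.3,0.23,4.5,0,0,0,0],[-0.3,0.23,4.5,0,0,0,0]]]}' 40; python3 -c "
from h import *
go((479.5,206.4,13,178.5))"
```

```text
time: 28.6
tool_pos: [480.5, 205.7, 19.0]
tcp_rot: [-180.0, -0.0, 178.5]
ft_force: [0.1, -0.2, -0.5]
finger_gap: 9.2
grip_force: 39.9
t 28.6 at [480.5 205.7  19. ] [-180.    -0.   178.5] F [ 0.1 -0.2 -0.5] gap 9.2 grip 39.9
(479.5, 206.4, 13, 178.5) -> [0.11 0.07 0.6 ] [-0.    -0.001  0.   ]
```

```bash
python3 -m handwheel '{"series": [[[0,0.05,0.55,0,0,0,0],[0,0.05,0.55,0,0,0,0],[0,0.05,0.55,0,0,0,0],[0,0.05,0.55,0,0,0,0.15],[0,0.05,0.55,0,0,0,0.28],[0,0.05,0.55,0,0,0,0.28],[0,0,-2,0,0,0,0.28],[0,0,-5,0,0,0,0.4],[0.1,6.95,-5,0,0,0,0.4],[0.1,6.95,-5,0,0,0,0.4],[0.1,6.95,-2,0,0,0,0.4],[0.1,6.95,-2,0,0,0,0.4]]]}'; python3 -m handwheel '{"series": [[[0,0,0,0,0,0,0.4],[0,0,0,0,0,0,0.4]]]}';python3 -c "
from h import *
go((478.5,275.6,9.8,178.5))"
```

```text
time: 30.1
tool_pos: [478.9, 273.9, 36.3]
tcp_rot: [-179.8, -0.3, 178.5]
ft_force: [0.0, -2.0, -0.4]
finger_gap: 34.5
grip_force: 0.0
time: 30.35
tool_pos: [482.4, 275.2, 40.5]
tcp_rot: [180.0, 0.1, 178.5]
ft_force: [-0.2, 0.1, 0.0]
finger_gap: 34.1
grip_force: 0.0
t 30.35 at [482.4 275.2  40.5] [1.800e+02 1.000e-01 1.785e+02] F [-0.2  0.1  0. ] gap 34.1 grip 0.0
(478.5, 275.6, 9.8, 178.5) -> [0.39 0.02 3.07] [ 0.001  0.001 -0.   ]
```

```bash
python3 -m handwheel '{"series": [[[0.2,0.03,2,0,0,0,0.4],[0.2,0.03,2.95,0,0,0,0.4],[0.2,0.03,2.95,0,0,0,0.4],[0.2,0.03,2.95,0,0,0,0.4]]]}'; python3 -m handwheel '{"series": [[[0,0,0,0,0,0,0.1],[0,0,0,0,0,0,0.1],[0,0,0,0,0,0,0.1],[0,0,0,0,0,0,0.1],[0,0,-0.5,0,0,0,0.1],[-0.32,0.25,-0.5,0,0,0,0.1],[-0.32,0.25,-0.5,0,0,0,0.1],[-0.32,0.25,-0.5,0,0,0,0.1]]]}' 50;python3 -c "
from h import *
go((482,278.4,10.2,178.5))"
```

```text
time: 30.85
tool_pos: [480.1, 275.7, 10.5]
tcp_rot: [180.0, 0.0, 178.5]
ft_force: [-0.8, 0.0, 0.6]
finger_gap: 34.0
grip_force: 0.0
time: 31.85
tool_pos: [482.7, 277.9, 14.5]
tcp_rot: [-180.0, -0.0, 178.5]
ft_force: [-0.2, 0.1, -0.6]
finger_gap: 18.2
grip_force: 48.8
t 31.85 at [482.7 277.9  14.5] [-180.    -0.   178.5] F [-0.2  0.1 -0.6] gap 18.2 grip 48.8
(482, 278.4, 10.2, 178.5) -> [0.07 0.05 0.43] [-0. -0.  0.]
```

```bash
python3 -m handwheel '{"series": [[[0,0,0.45,0,0,0,0.1],[0,0,0.45,0,0,0,0.1],[0,0,0.45,0,0,0,0.1],[0,0,0.45,0,0,0,0.3],[0,0,0.45,0,0,0,0.4],[0,0,0.45,0,0,0,0.4],[0,0,-2,0,0,0,0.4],[0,0,-5.5,0,0,0,0.28],[0.1,6.95,-5.5,0,0,0,0.28],[0.1,6.95,-5.5,0,0,0,0.28],[0.1,6.95,-2.5,0,0,0,0.28],[0.1,6.95,-2.5,0,0,0,0.28]]]}'; python3 -m handwheel '{"series": [[[0,0,0,0,0,0,0.28],[0,0,0,0,0,0,0.28]]]}';python3 -c "
from h import *
go((480,347.7,13,178.5))"
```

```text
time: 33.35
tool_pos: [481.1, 345.9, 36.6]
tcp_rot: [-179.8, -0.3, 178.5]
ft_force: [-0.2, 0.0, 0.3]
finger_gap: 24.1
grip_force: 0.0
time: 33.6
tool_pos: [484.5, 347.5, 41.0]
tcp_rot: [180.0, 0.1, 178.5]
ft_force: [-0.4, -0.5, -0.2]
finger_gap: 24.1
grip_force: 0.0
t 33.6 at [484.5 347.5  41. ] [1.800e+02 1.000e-01 1.785e+02] F [-0.4 -0.5 -0.2] gap 24.1 grip 0.0
(480, 347.7, 13, 178.5) -> [0.45 0.   2.8 ] [ 0.001  0.001 -0.   ]
```

```bash
python3 -m handwheel '{"series": [[[0.3,0.02,2,0,0,0,0.28],[0.3,0.02,2.75,0,0,0,0.28],[0.3,0.02,2.75,0,0,0,0.28],[0.3,0.02,2.75,0,0,0,0],[0.3,0.02,2.75,0,0,0,0],[0.3,0.02,2.75,0,0,0,0],[0.3,0.02,2.75,0,0,0,0],[0.3,0.02,2.2,0,0,0,0],[-0.05,0.22,2.2,0,0,0,0],[-0.05,0.22,2.2,0,0,0,0],[-0.05,0.22,2.2,0,0,0,0]]]}' 50;python3 -c "
from h import *
go((482,349.8,13,178.5))"
```

```text
time: 34.98
tool_pos: [484.2, 349.6, 17.7]
tcp_rot: [-180.0, -0.0, 178.5]
ft_force: [-0.1, 0.6, -0.3]
finger_gap: 7.6
grip_force: 50.4
t 34.98 at [484.2 349.6  17.7] [-180.    -0.   178.5] F [-0.1  0.6 -0.3] gap 7.6 grip 50.4
(482, 349.8, 13, 178.5) -> [0.22 0.01 0.47] [-0. -0.  0.]
```

```bash
python3 -m handwheel '{"series": [[[0,0,0.5,0,0,0,0],[0,0,0.5,0,0,0,0],[0,0,0.5,0,0,0,0],[0,0,0.5,0,0,0,0.15],[0,0,0.5,0,0,0,0.28],[0,0,0.5,0,0,0,0.28],[0,0,-2,0,0,0,0.28],[0,0,-8,0,0,0,0.28],[0,0,-14,0,0,0,0.28]]]}'; python3 -m handwheel '{"series": [[[0,-60,-6,0,0,0,0.28],[0,-60,-6,0,0,0,0.28],[0,-60,-6,0,0,0,0.28],[0,-60,-6,0,0,0,0.28],[0,-60,-6,0,0,0,0.28],[0,-60,-6,0,0,0,0.28],[0,-60,-6,0,0,0,0.28],[0,-60,-6,0,0,0,0.28],[0,-60,-6,0,0,0,0.28],[0,-60,-6,0,0,0,0.28],[0,-60,-6,0,0,0,0.28],[0,-60,-6,0,0,0,0.28]]]}'; python3 q.py pics/all2.png
```

```text
time: 36.1
tool_pos: [483.6, 349.3, 158.8]
tcp_rot: [-180.0, -0.1, 178.5]
ft_force: [0.8, 1.0, -0.0]
finger_gap: 24.0
grip_force: 0.0
time: 37.6
tool_pos: [468.6, -249.7, 217.5]
tcp_rot: [180.0, -0.0, 178.5]
ft_force: [0.4, 0.6, -0.7]
finger_gap: 24.0
grip_force: 0.0
pen dx -1.0 dy 0.1 [167.5  19.8] ang -1.1
folder dx -0.6 dy -0.3 [ 22.6 145.9] ang -1.9
wax dx -0.9 dy -0.1 [ 6.5 81.3] ang -1.4
rubber dx -2.1 dy -0.8 [58.7 22.5] ang -0.8
t 37.65 at [ 468.7 -249.2  217.6] [180.   -0.  178.6] F [-0.7  1.3  0.6] gap 23.9 grip 0.0
```

View pics/all2.png

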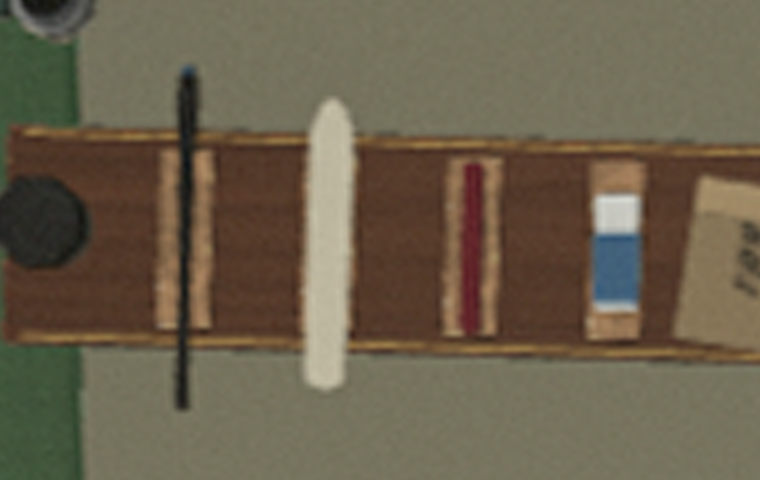

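All four tools lie centred on their pads to within about 2 mm: pen, folder, wax, rubber from the jar at (42,222) to the packet at (715,262). Neither of those has moved. I hand in.

```bash
python3 -c "
from bench import r
print(r.hand_in())"
```

```text
the job is handed in; nothing more can be done
None
```

I laid out and handed in all four tools, from the ink jar to the nib packet: pen on pad_1, bone folder on pad_2, wax on pad_3 and rubber on pad_4; each is centred on its pad to within about 2 mm, the jar and packet have not moved, and the job took about 38 s.

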